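# Seat a gearbox cover plate on its locating pins and swing the latch over it

### The arm

A 7-joint arm with a two-finger parallel gripper is mounted at the origin on the work surface. World frame = base frame: x ahead of the robot, y to its left, z up, the work surface at z = 0. Lengths are in mm, angles in rad, forces in N, time in s.
With the tool pointing down it reaches from about 400 to 900 mm from the base axis. Payload 5.6 kg.
Tool frame: the origin (TCP) lies on the centre line of the jaws, within the pads' length; the fingertips stand 8 mm ahead of it and the grasp point (between the pads) lies 11 mm behind it; z points along the fingers, y is the line along which they close (so a half turn about z gives the same grasp; the last joint's range is limited). The gripper opens to 92 mm and grips with 3 to 60 N. Pads are 20 mm wide; open, the fingers measure 128 mm over their backs; the gripper's body (75 mm by 189 mm) begins 69 mm behind the grasp point.
Start: joints at [1.21, 0.468, -0.012, 1.603, 0.006, 1.071, -0.056], TCP at [203.069, -617.472, 222.592] pointing down, gripper open.
Joint ranges: [-2.53, 2.53], [-0.31, 2.02], [-1.57, 1.55], [0.28, 2.44], [-1.29, 4.43], [0.15, 1.84], [-2.92, 2.92]. Speed limits (rad/s): [2.57, 2.57, 3.14, 3.14, 3.14, 3.14, 3.14].

### API

Orientations are given as a unit quaternion [w, x, y, z].
In Python, from station import robot gives the robot as it stands.
- The arm moves only by the shell command python3 -m creep 'ROWS'. ROWS is text: rows parted by semicolons, each of 7 numbers parted by spaces: the turn, a rotation vector about the world's x, y, z in rad, then the shift along the world's x, y, z in cm, then the closure, from 0 (fully open) to 1 (shut). A call has 1 to 10 rows; each row is the pose to reach, as a shift and turn from the pose commanded when the call began; what a row does not reach only later rows make up. A row lasts 1/12 s, in which the tool goes at most 41.7 mm and 7.16 degrees, less where a joint would pass 70% of its speed; a pose out of reach is approached as far as the arm can. A call with a gripper value outside its range is refused whole. The fingers move at their own pace and stop on an object; the grip force is fixed at half the most. Time passes only in rows, so rows that repeat a pose let the fingers close. It gives the time, the measured TCP pose, the force, the opening and the grip force at its end, in the units of the state.
- robot.read_state(): the state, without advancing time (a new reading comes with each control period).
- robot.read_camera(name): name is "scene" or "top"; returns a dict with "color" (420x560x3 uint8, red, green, blue), "K" (3x3 intrinsics, pixels), "eye" and "attitude" of the camera in the world. Camera axes: x right, y up, looking along -z (the intrinsics and any distortion apply to the point x, -y, -z); pixel columns grow to the right and rows downward; lengths in mm; the calibration is good to about 2 mm. A picture is of the moment at which its call begins. There is no depth.
- robot.job_done(): hands the job in; it is judged then, once.
The state is a dict: "time": time; "joint_positions": joint angles; "dq": joint speeds; "effort": joint torques, N m; "tool_pos": TCP position; "ee_rot": TCP orientation; "wrist_force": force on the tool from outside, world axes, zero at the start; "ft_torque": the same for the moment, N m; "opening": finger opening in mm; "finger_force": force on a finger pad.
Only numpy, scipy, OpenCV 4.12 (cv2) and the standard library are available. Lean on these libraries where they do the work, as an engineer would, in place of code of your own. Each camera call takes 0.05 s, during which the arm holds its last target. There are 200 camera calls.

### The job

Push the aluminium cover plate along between the guide rails of the nest, off the step, until its two holes drop over the two locating pins and it lies flat on the bed; only nudge it, never lift it. Then push the swing latch by its upright peg round over the seated plate until it stops, so that the plate cannot come off the pins. Leave the socket, the tin and the bearing where they are.

Things in the scene. Friction and masses are not known exactly. Their poses are not given: they have to be found in the camera images.
- nest: Grey nest fixed to the bench, 190 (its x) x 176 (its y) mm, at any yaw. Origin: centre of its underside, at bench height. Bed top 20 mm above the bench. Two steel guide rails, 10 mm wide, 18 mm high above the bed, run all along its x; inner faces at y -70.5 and +46.5 mm. Seated, the plate's centre is at x -15, y -12 mm and its underside on the bed
- step_edge (a point): Middle of the upper edge of the steel step that fills the space between the rails from nest x = +38 to +95 mm (its +x end). The step's top is 12 mm above the bed, 32 mm above the bench. The plate slides off this edge towards the nest's -x; a seated plate clears the step by 3 mm
- plate: Loose aluminium plate, 100 (its x) x 110 (its y) x 8 mm, about 0.35 kg, with a boss 36 mm across, 14 mm high mid-top. Origin: centre of underside. Starts level on the step and the pins' tips, underside 32 mm above the bench, its x within 2 degrees of the nest's x, 20 to 38 mm from its seat towards the nest's +x, 3.5 mm of play to each rail. To be pushed towards the nest's -x
- plate_hole0 (a point): Centre of the plate's through hole at its x = 0, y = -40 mm, 15 mm across, at the upper mouth; belongs over pin0
- plate_hole1 (a point): Centre of the like hole at the plate's x = 0, y = +40 mm; belongs over pin1
- pin0 (a point): Tip of the fixed steel pin at nest x = -15, y = -52 mm, 12 mm above the bed. 12 mm across at the foot; from 4 mm up it tapers to 5 mm across at the tip
- pin1 (a point): Tip of the like pin at nest x = -15, y = +28 mm
- latch (a joint): Angle of the swing latch about its upright post (rad), growing anticlockwise seen from above. 0: parked, the arm points along the nest's -x, beside the plate's path; it starts between 0 and 0.35. 1.57: it points along the nest's -y, over the seated plate; hard stop at 1.6. About 1.5 N at the peg turns it; it stays where it is left
- latch_post (a point): Centre of the latch's upper face on its turning axis, at nest x = -15, y = +70 mm, 49 mm above the bench. The dark steel arm is 14 mm wide, 10 mm thick (39 to 49 mm above the bench) and ends 56 mm from the axis; it passes over rail and seated plate without touching, but not over a plate still on the pins' tips
- latch_peg (a point): Top centre of the black upright peg on the latch arm, 48 mm from the latch's axis: 12 mm across, from 49 to 79 mm above the bench
- socket: Bystander: steel wrench socket standing upright, 28 mm across, 45 mm high, origin at its foot
- tin: Bystander: small closed tin, 56 mm across, 60 mm high, origin at its foot
- bearing: Bystander: round steel bearing, 48 mm across, 20 mm high, lying flat, origin at its underside
Mind the look-alikes: they are no part of the job. Of the things that look like the plate, the largest one is meant.

How it is judged (in metres and radians):
On the way, in this order (a step that is already met when the one before it is completed fails the run):
1. the plate has dropped over both pins and lies flat on the bed (horizontal distance between plate_hole0 and pin0 below 0.004 m and horizontal distance between plate_hole1 and pin1 below 0.004 m and height (world z) of plate below 0.0225 m and angle between plate's own z axis and vertical below 0.04 rad), for 0.3 s.
2. the latch is swung over the seated plate (all of step 1 and value of joint latch above 1.4 rad), for 0.2 s.
At the end, for the whole second after the job is handed in: Both holes within 4 mm of their pins seen from above, the plate flat (tilt under 0.04 rad) on the bed (underside less than 2.5 mm above it) and still, the latch turned past 1.4 rad and still (all of step 2 and linear speed of plate below 0.01 m/s and velocity of joint latch between -0.05 and 0.05 rad/s); the robot touches nothing.
It fails at once if the plate is lifted (its underside's centre rises 12 mm above its starting height) or tipped (height (world z) of plate above 0.044 m or angle between plate's own z axis and vertical above 0.5 rad).
It fails at once if the wrench socket is shifted by more than 25 mm or knocked over (distance of socket from where it was at the start of the episode above 0.025 m or angle between socket's own z axis and vertical above 0.5 rad).
It fails at once if the tin is shifted by more than 25 mm or knocked over (distance of tin from where it was at the start of the episode above 0.025 m or angle between tin's own z axis and vertical above 0.5 rad).
It fails at once if the bearing is shifted by more than 25 mm or knocked over (distance of bearing from where it was at the start of the episode above 0.025 m or angle between bearing's own z axis and vertical above 0.5 rad).
It also fails if it takes over 51 s, if anything falls off the work surface, if the arm or the gripper's body presses on something with over 40 N, if the wrist force passes 120 N, or if a joint passes its speed limit or range.

## Working session

There is one attempt and no reset: what is moved stays moved. The work goes in short steps, Python scripts to look and compute and a shell command to move; the robot and the scene stay as the last step left them, time stands still between calls to the robot, and variables do not carry over. Pictures are saved under pics/ and viewed, at most 10 in all, crops included, and the job is handed in when it is done.

```bash
mkdir -p pics
cat > h.py <<'E'
import numpy as np,cv2
from station import robot
from scipy.spatial.transform import Rotation as R
def cam(n):
    c=robot.read_camera(n); return c
def rot(c):
    a=np.array(c["attitude"],float)
    return a if a.shape==(3,3) else R.from_quat(a[[1,2,3,0]]).as_matrix()
def ray(c,uv):
    K=np.array(c["K"]); d=np.linalg.inv(K)@np.array([uv[0],uv[1],1.])
    return rot(c)@np.array([d[0],-d[1],-d[2]])
def onz(c,uv,z):
    d=ray(c,uv); e=np.array(c["eye"]); return e+d*(z-e[2])/d[2]
def proj(c,p):
    q=rot(c).T@(np.array(p)-np.array(c["eye"])); q=np.array([q[0],-q[1],-q[2]]); q=np.array(c["K"])@q; return q[:2]/q[2]
def save(c,n,box=None,s=1):
    im=c["color"][:,:,::-1]
    if box: im=im[box[1]:box[3],box[0]:box[2]]
    cv2.imwrite("pics/"+n,cv2.resize(im,None,fx=s,fy=s,interpolation=cv2.INTER_CUBIC))
E
python3 - <<'E'
from h import *
for n in("top","scene"):
    c=cam(n); save(c,n+"0.png"); print({k:v for k,v in c.items() if k!="color"})
print(robot.read_state())
E
```

```text
{'K': array([[414.06613676,   0.        , 282.83661065],
       [  0.        , 414.06613676, 206.83261948],
       [  0.        ,   0.        ,   1.        ]]), 'eye': array([396.46119775,  39.70759545, 733.46450067]), 'attitude': array([ 0.71734316,  0.07510611, -0.07452745, -0.68863889])}
{'K': array([[543.7658127 ,   0.        , 273.97721948],
       [  0.        , 543.7658127 , 203.07740741],
       [  0.        ,   0.        ,   1.        ]]), 'eye': array([1086.63439225, -406.03244321,  676.14945498]), 'attitude': array([0.81681195, 0.38618187, 0.18676331, 0.38574767])}
{'time': 0.1, 'joint_positions': array([ 1.20998374,  0.46830418, -0.01159023,  1.60348346,  0.00601052,
        1.0714257 , -0.05631961]), 'dq': array([-2.32703750e-04, -2.03840116e-03, -4.00022915e-05, -2.59732580e-03,
       -9.64145025e-04,  1.83465157e-03,  1.55424525e-04]), 'effort': array([ 7.73385436e-04, -5.21643233e+01, -1.26501787e-02, -2.44364655e+01,
       -5.68170624e-02,  1.40618169e-02,  5.45657736e-05]), 'tool_pos': array([ 202.88967402, -617.00005404,  221.7457223 ]), 'ee_rot': array([-7.70451447e-04,  9.87407790e-01,  1.58193635e-01, -1.89135728e-04]), 'wrist_force': array([-0.10734917, -0.39018675, -0.11533985]), 'ft_torque': array([ 0.00175913,  0.00243178, -0.02783292]), 'finger_force': 0.0, 'opening': 91.82890743733115}
```

View pics/top0.png

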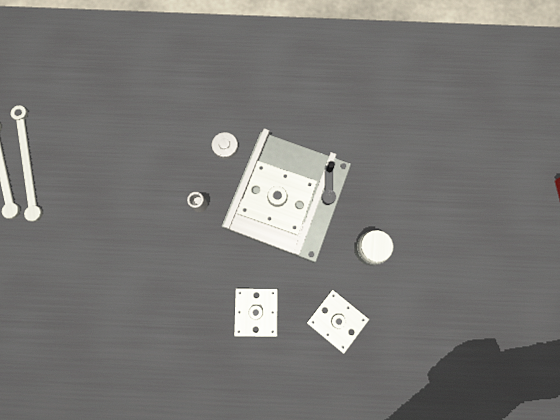

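View pics/scene0.png

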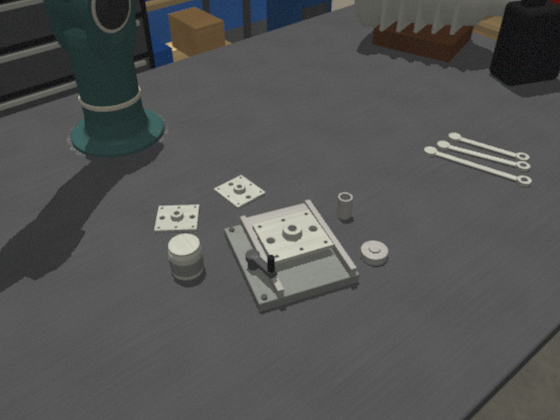

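The top view shows the nest with corners near (267,128), (350,163), (316,262) and (222,228). Three things look like the plate: A at (277,196), lying in the nest and the largest; B at (256,312) and C at (338,321), both smaller and loose on the bench. A fits the description because it sits on the step between the rails. The bearing is at (224,144), the socket at (197,200), the tin at (375,246), and the latch post at about (330,198) with its peg at about (331,167). I'll confirm A in a crop.

Run:
```python
from h import *
c=cam("top"); save(c,"top1.png",(205,115,365,275),3.7)
c2=cam("scene"); save(c2,"sc1.png",(215,190,365,310),5)
for n,p,z in[("postz49",(330,198),49),("bear",(224,144),20),("sock",(197,200),45),("tin",(375,246),60),("c1",(267,128),38),("c2",(350,163),20),("c3",(316,262),20),("c4",(222,228),38),("B",(256,312),8),("C",(338,321),8)]: print(n,onz(c,p,z).round(0))
```

```text
postz49 [562. -36.  49.]
bear [663. 155.  20.]
sock [550. 190.  45.]
tin [ 482. -110.   60.]
c1 [689.  78.  38.]
c2 [636. -74.  20.]
c3 [456. -17.  20.]
c4 [505. 145.  38.]
B [368.  82.   8.]
C [359. -58.   8.]
```

View pics/top1.png

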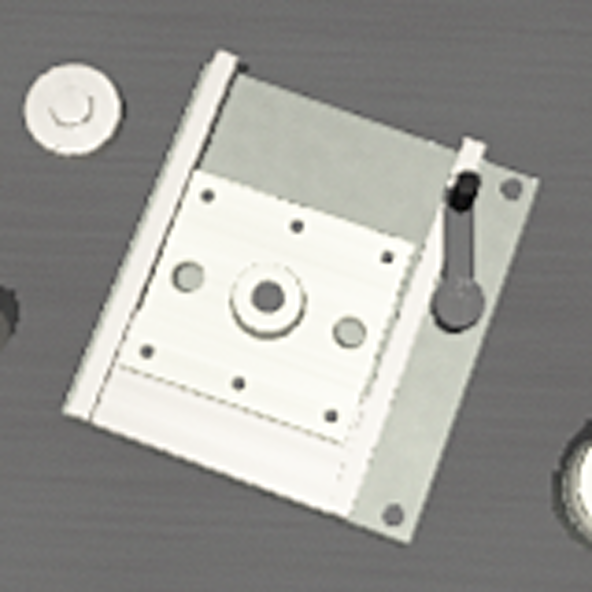

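View pics/sc1.png

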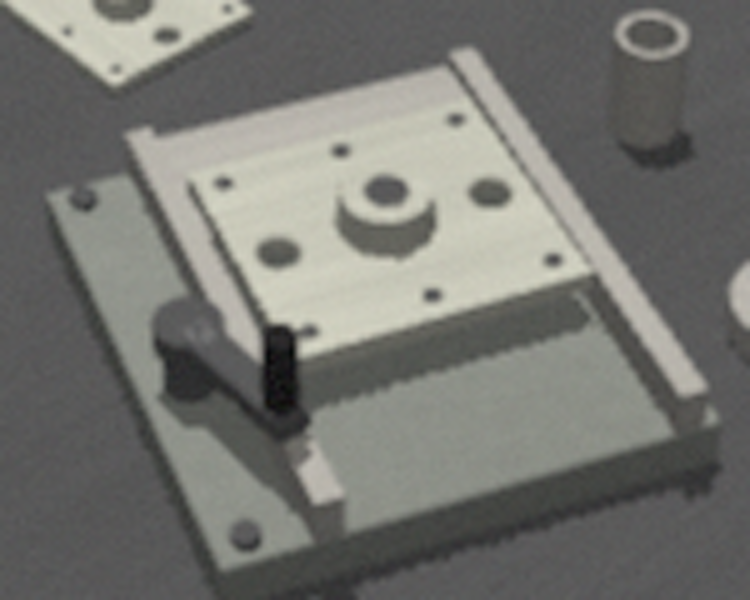

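The crops confirm it: A lies between the rails with its boss at crop (268,299) and holes at (188,275) and (349,332), and it is larger than B and C. The latch post is at (458,303) with the peg near (463,190), and the exposed bed is at the upper end (-x).

```bash
cat > m.py <<'E'
from h import *
import json
def o(p): return ((p[0]+.5)/3.7-.5+205,(p[1]+.5)/3.7-.5+115)
c=cam("top")
C=[((538,179),20,(-95,88)),((410,542),20,(95,88)),((218,50),38,(-95,-80.5)),((64,412),38,(95,-80.5)),((458,303),49,(-15,70)),((485,142),38,(-95,56.5))]
W=np.array([onz(c,o(p),z)[:2] for p,z,_ in C]); N=np.array([n for *_,n in C],float)
wc,nc=W.mean(0),N.mean(0); U,S,V=np.linalg.svd((N-nc).T@(W-wc)); D=np.diag([1,np.sign(np.linalg.det(V.T@U.T))]); Rn=V.T@D@U.T
t=wc-Rn@nc; print("nest",t,np.arctan2(Rn[1,0],Rn[0,0]),"res",(W-(N@Rn.T+t)).round(1).tolist())
f=lambda p,z:(Rn.T@(onz(c,o(p),z)[:2]-t)).round(1)
h0,h1=f((188,275),40),f((349,332),40)
print("holes in nest",h0,h1,"mid",(h0+h1)/2,"boss",f((268,299),54),"yaw",np.degrees(np.arctan2(-(h1-h0)[0],(h1-h0)[1])))
print("+x edge",f((120,368),40),f((340,440),40),"peg",f((463,180),79))
np.savez("nest.npz",R=Rn,t=t)
w=lambda x,y:(Rn@[x,y]+t).round(1)
print("nx axis",Rn[:,0],"push end pt",w(100,-12),"plate seat",w(-15,-12),"post",w(-15,70))
s=robot.read_state(); print(s["tool_pos"],R.from_quat(s["ee_rot"][[1,2,3,0]]).as_matrix().round(3).tolist())
c2=cam("scene")
for p,z in[((-95,88),20),((95,88),20),((-95,-80.5),38),((95,-80.5),38),((-15,70),49)]: print(p,((proj(c2,[*w(*p),z])-[215,190])*5).round(0))
E
python3 m.py
```

```text
nest [573.73477626  37.95004412] 2.8217157320272466 res [[-0.4, 1.0], [1.3, -0.6], [-0.5, -0.8], [-0.3, 1.2], [-1.1, -0.2], [1.1, -0.6]]
holes in nest [ 15.5 -51.7] [14.5 28.1] mid [ 15.  -11.8] boss [ 16.2 -11.3] yaw 0.7179546449064097
+x edge [ 67.8 -64.9] [63.4 41.6] peg [-60.2  53.2]
nx axis [-0.94927413  0.31444973] push end pt [482.6  80.8] plate seat [591.7  44.6] post [566.  -33.2]
[ 202.98718821 -617.22485243  222.12708553] [[0.95, 0.312, -0.0], [0.312, -0.95, 0.001], [-0.0, -0.001, -1.0]]
(-95, 88) [217. 566.]
(95, 88) [ 41. 188.]
(-95, -80.5) [705. 384.]
(95, -80.5) [469.  43.]
(-15, 70) [185. 316.]
```

```bash
python3 -m creep '0 0 -0.1 4 5 0 0.45; 0 0 -0.3 8 10 0 0.45; 0 0 -0.5 12 15 0 0.45; 0 0 -0.637 16 20 0 0.45; 0 0 -0.637 20 25 0 0.45; 0 0 -0.637 24.7 31.7 0 0.45; 0 0 -0.637 24.7 31.7 0 0.45; 0 0 -0.637 24.7 31.7 0 0.45; 0 0 -0.637 24.7 31.7 0 0.45; 0 0 -0.637 24.7 31.7 0 0.45'; python3 -m creep '0 0 0 0.4 4 0 0.45; 0 0 0 0.8 8 0 0.45; 0 0 0 1.2 12 0 0.45; 0 0 0 1.6 16 -1 0.45; 0 0 0 2 20 -3 0.45; 0 0 0 2.4 24 -5 0.45; 0 0 0 2.8 28 -8 0.45; 0 0 0 3.2 32 -10 0.45; 0 0 0 3.7 37.9 -10 0.45; 0 0 0 3.7 37.9 -10 0.45'
cat > s.py <<'E'
from h import *
d=np.load("nest.npz"); s=robot.read_state(); p=s["tool_pos"]; q=R.from_quat(s["ee_rot"][[1,2,3,0]]).as_matrix()
y=d["R"][:,1]; n=d["R"].T@(p[:2]-d["t"])
print("t",round(s["time"],2),"p",p.round(1),"nest",n.round(1),"yaw err",round(float(np.arctan2(q[1,1]*y[0]-q[0,1]*y[1],q[0,1]*y[0]+q[1,1]*y[1])),4),"zaxis",q[:,2].round(3),"F",s["wrist_force"].round(1),"open",round(s["opening"],1),"q7",s["joint_positions"].round(2))
E
python3 s.py
```

```text
time: 1.13
tool_pos: [452.1, -297.0, 222.9]
ee_rot: [-0.0, 0.988, -0.157, 0.0]
wrist_force: [1.0, 0.2, 0.0]
opening: 50.1
finger_force: 0.0
time: 1.97
tool_pos: [486.2, 81.2, 121.5]
ee_rot: [-0.0, 0.987, -0.158, -0.001]
wrist_force: [0.8, 0.1, 0.0]
opening: 50.7
finger_force: 0.0
t 1.97 p [486.2  81.2 121.5] nest [ 96.7 -13.5] yaw err 0.0017 zaxis [-0.002  0.    -1.   ] F [0.8 0.1 0. ] open 50.7 q7 [-0.02  0.37 -0.25  2.05  0.13  0.74 -2.24]
```

```bash
python3 -m creep '0 0 0 0 -0.1 -3 0.45; 0 0 0 0 -0.1 -5 0.45; 0 0 0 -0.05 -0.14 -6.5 0.45; 0 0 0 -0.05 -0.14 -7.3 0.45; 0 0 0 -0.05 -0.14 -7.8 0.45; 0 0 0 -0.05 -0.14 -7.8 0.45; 0 0 0 -0.05 -0.14 -7.8 0.45'; python3 s.py; python3 -m creep '0 0 0 0.4 -0.13 0 0.45; 0 0 0 0.8 -0.26 0 0.45; 0 0 0 1.2 -0.4 0 0.45; 0 0 0 1.5 -0.5 0 0.45; 0 0 0 1.8 -0.6 0 0.45; 0 0 0 2.1 -0.7 0 0.45; 0 0 0 2.4 -0.8 0 0.45; 0 0 0 2.7 -0.9 0 0.45; 0 0 0 2.85 -0.95 0 0.45; 0 0 0 2.85 -0.95 0 0.45'; python3 s.py
python3 - <<'E'
from h import *
save(cam("top"),"t2.png",(205,115,365,275),2.2); save(cam("scene"),"s2.png",(215,160,365,310),2.4)
a=cv2.imread("pics/t2.png");b=cv2.imread("pics/s2.png");b=cv2.resize(b,(a.shape[1],a.shape[0]));cv2.imwrite("pics/c2.png",np.hstack([a,b]))
E
```

```text
time: 2.55
tool_pos: [487.1, 77.1, 45.1]
ee_rot: [-0.0, 0.987, -0.159, 0.0]
wrist_force: [0.2, -0.4, 0.1]
opening: 50.6
finger_force: 0.0
t 2.55 p [487.1  77.1  45.1] nest [94.6 -9.9] yaw err 0.0002 zaxis [ 0.001  0.    -1.   ] F [ 0.2 -0.4  0.1] open 50.6 q7 [-0.05  0.5  -0.21  2.09  0.19  0.57 -2.28]
time: 3.38
tool_pos: [513.2, 68.3, 44.4]
ee_rot: [0.0, 0.987, -0.159, -0.002]
wrist_force: [-5.6, 1.7, 3.9]
opening: 50.7
finger_force: 2.8
t 3.38 p [513.2  68.3  44.4] nest [67.  -9.8] yaw err 0.0013 zaxis [-0.004  0.    -1.   ] F [-5.6  1.7  3.9] open 50.7 q7 [-0.02  0.53 -0.21  2.03  0.19  0.61 -2.25]
```

View pics/c2.png

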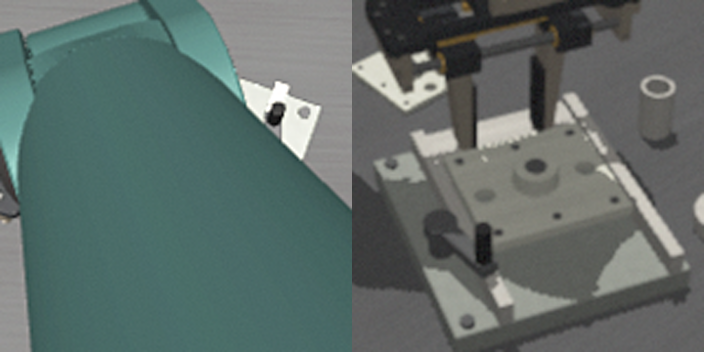

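The scene view shows both fingers against the plate's +x edge. The plate is level and has slid a few mm. The arm blocks the top view.

```bash
python3 -m creep '0 0 0 0.2 -0.07 -0.1 0.45; 0 0 0 0.4 -0.13 -0.1 0.45; 0 0 0 0.6 -0.2 -0.1 0.45; 0 0 0 0.8 -0.26 -0.1 0.45; 0 0 0 1.0 -0.33 -0.1 0.45; 0 0 0 1.15 -0.38 -0.1 0.45; 0 0 0 1.3 -0.43 -0.1 0.45; 0 0 0 1.3 -0.43 -0.1 0.45'; python3 s.py; python3 -m creep '0 0 0 0.1 -0.03 0 0.45; 0 0 0 0.2 -0.07 0 0.45; 0 0 0 0.3 -0.1 0 0.45; 0 0 0 0.3 -0.1 0 0.45'; python3 s.py
python3 - <<'E'
from h import *
save(cam("scene"),"s3.png",(215,160,365,310),4)
E
```

```text
time: 4.15
tool_pos: [526.3, 63.9, 43.3]
ee_rot: [0.0, 0.987, -0.159, -0.002]
wrist_force: [-4.8, 1.8, 3.9]
opening: 50.4
finger_force: 2.5
t 4.15 p [526.3  63.9  43.3] nest [53.2 -9.7] yaw err 0.0012 zaxis [-0.004 -0.    -1.   ] F [-4.8  1.8  3.9] open 50.4 q7 [-0.01  0.54 -0.21  2.    0.19  0.62 -2.24]
time: 4.48
tool_pos: [529.0, 63.0, 43.3]
ee_rot: [0.0, 0.987, -0.159, -0.002]
wrist_force: [-6.2, 2.1, 4.6]
opening: 50.3
finger_force: 2.8
t 4.48 p [529.   63.   43.3] nest [50.3 -9.7] yaw err 0.0014 zaxis [-0.004  0.    -1.   ] F [-6.2  2.1  4.6] open 50.3 q7 [-0.01  0.55 -0.21  1.99  0.19  0.62 -2.23]
```

View pics/s3.png

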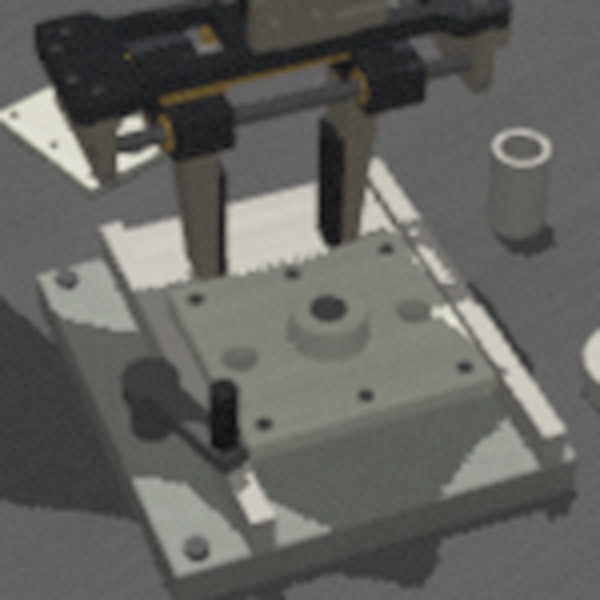

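The plate is still up on the step, with its boss at crop (329,310). Its edge is a few mm short of the drop, so I'll go on in small nudges.

```bash
python3 -m creep '0 0 0 0.05 -0.02 0 0.45; 0 0 0 0.1 -0.03 0 0.45; 0 0 0 0.15 -0.05 0 0.45; 0 0 0 0.15 -0.05 0 0.45'; python3 -m creep '0 0 0 0.05 -0.02 0 0.45; 0 0 0 0.1 -0.03 0 0.45; 0 0 0 0.1 -0.03 0 0.45'|grep force;  python3 -m creep '0 0 0 0.05 -0.02 0 0.45; 0 0 0 0.1 -0.03 0 0.45; 0 0 0 0.1 -0.03 0 0.45'|grep force; python3 s.py
python3 - <<'E'
from h import *
save(cam("scene"),"s4.png",(215,160,365,310),4)
E
```

```text
time: 4.87
tool_pos: [530.9, 62.4, 43.3]
ee_rot: [0.0, 0.987, -0.159, -0.002]
wrist_force: [-0.9, 0.2, 0.0]
opening: 50.2
finger_force: 0.0
wrist_force: [-0.3, 0.6, -0.3]
finger_force: 0.0
wrist_force: [0.1, -0.7, -0.8]
finger_force: 0.0
t 5.37 p [534.8  61.1  43.6] nest [44.2 -9.7] yaw err 0.0004 zaxis [ 0. -0. -1.] F [ 0.1 -0.7 -0.8] open 50.4 q7 [-0.01  0.55 -0.21  1.98  0.19  0.62 -2.23]
```

View pics/s4.png

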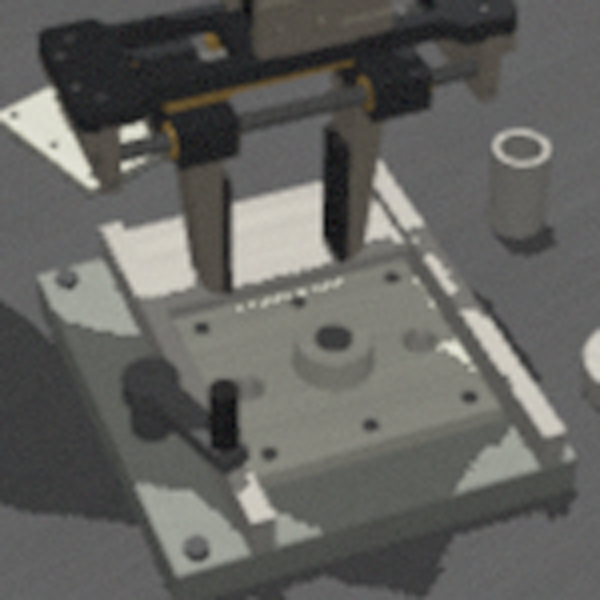

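The force fell to zero and the plate sank about 10 mm; its boss is now at crop (334,340). I'll raise the arm, move it aside and check the seating from above.

```bash
python3 -m creep '0 0 0 -0.3 0.1 2 0.45; 0 0 0 -0.3 0.1 5 0.45; 0 0 0 -0.3 0.1 9 0.45; 0 0 0 0 -2 11 1; 0 0 0.1 2 -6 11 1; 0 0 0.2 4 -9 11 1; 0 0 0.3 6 -12 11 1; 0 0 0.4 8 -15 11 1; 0 0 0.5 10 -18 11 1; 0 0 0.6 10 -21 11 1' >/dev/null;python3 -m creep '0 0 0.1 0 -4 0 1; 0 0 0.2 0 -8 0 1; 0 0 0.3 0 -11 0 1; 0 0 0.36 0 -11 0 1;0 0 0.36 0 -11 0 1' >/dev/null; python3 s.py
cat > v.py <<'E'
from h import *
d=np.load("nest.npz"); w=lambda x,y,z:[*(d["R"]@[x,y]+d["t"]),z]
c=cam("top");c2=cam("scene")
A=[]
for k,b in((c,(205,115,365,275)),(c2,(215,160,375,320))):
    im=cv2.resize(np.ascontiguousarray(k["color"][b[1]:b[3],b[0]:b[2],::-1]),None,fx=2.5,fy=2.5,interpolation=cv2.INTER_CUBIC)
    for p in[(-15,-52,28),(-15,28,28),(-15,-12,42),(-65,-67,28),(-65,43,28),(35,43,28),(35,-67,28)]:
        q=((proj(k,w(*p))-b[:2]+.5)*2.5-.5).round().astype(int); cv2.drawMarker(im,tuple(map(int,q)),(0,0,255),0,7,1)
    A.append(im)
import sys; cv2.imwrite("pics/"+sys.argv[1],np.hstack(A))
E
python3 v.py v5.png
```

```text
t 6.67 p [ 633.5 -262.1  152.8] nest [-151.1  266.1] yaw err 0.9569 zaxis [-0.001 -0.    -1.   ] F [0.  0.4 0.2] open 0.7 q7 [ 0.59  0.63 -0.37  1.54  0.26  1.01 -0.78]
```

View pics/v5.png

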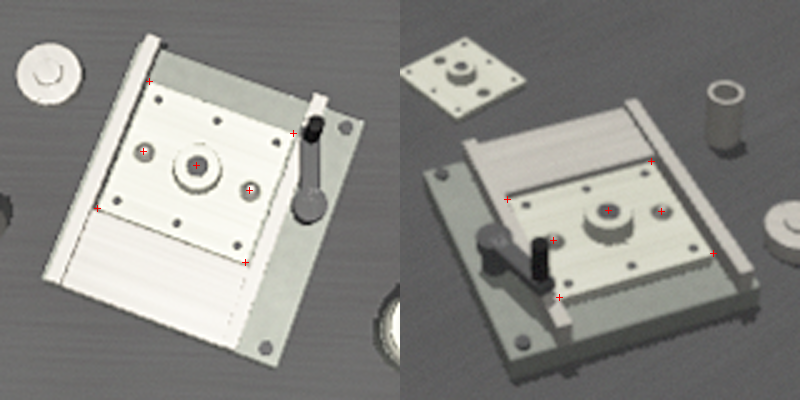

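In both views the red markers for the seated pose fall on the holes, boss and corners, and the pins show in the holes. The plate is seated and flat. The peg is still at top crop (315,128). Next is the latch.

```bash
python3 -m creep '0 0 0 0 4 0 1; 0 0 0 0 8 0 1; 0 0 0 0 12 -2 1; 0 0 0 0.2 16 -4 1; 0 0 0 0.3 19 -6.5 1; 0 0 0 0.3 20 -8.5 1; 0 0 0 0.3 20 -8.5 1; 0 0 0 0.3 20 -8.5 1' >/dev/null; python3 s.py
python3 - <<'E'
import numpy as np
d=np.load("nest.npz"); n=np.array([.82,-.57])
for a in np.radians([20,30,40,50,60,70,80,90,94]):
    p=np.array([-15,70])-48*np.array([np.cos(a),np.sin(a)])-24*n; print(round(np.degrees(a)),(d["R"]@p+d["t"]).round(1))
E
```

```text
t 7.43 p [636.8 -56.3  68. ] nest [-89.5  69.6] yaw err 0.9641 zaxis [-0.002  0.    -1.   ] F [ 0.6 -0.2  0.7] open 0.0 q7 [ 0.3   0.67 -0.37  1.71  0.31  0.82 -1.13]
20 [628.3 -51. ]
30 [627.3 -42.7]
40 [624.9 -34.7]
50 [621.2 -27.2]
60 [616.2 -20.5]
70 [610.1 -14.7]
80 [603.1 -10.1]
90 [595.4  -6.8]
94 [592.2  -5.9]
```

```bash
python3 -m creep '0 0 0 -0.4 0.3 0 1; 0 0 0 -0.8 0.8 0 1; 0 0 0 -0.9 1.2 0 1; 0 0 0 -1.0 1.6 0 1; 0 0 0 -1.1 2.0 0 1; 0 0 0 -1.2 2.4 0 1; 0 0 0 -1.4 2.8 0 1; 0 0 0 -1.6 3.1 0 1; 0 0 0 -1.6 3.1 0 1' |grep force; python3 s.py
```

```text
wrist_force: [0.1, -1.2, 1.0]
finger_force: 0.5
t 8.18 p [620.8 -26.5  68.6] nest [-65.   46.4] yaw err 0.9619 zaxis [-0.001  0.001 -1.   ] F [ 0.1 -1.2  1. ] open 0.3 q7 [ 0.26  0.65 -0.37  1.76  0.31  0.8  -1.19]
```

```bash
python3 -m creep '0 0 0 -0.25 0.35 0 1; 0 0 0 -0.5 0.67 0 1; 0 0 0 -0.8 0.95 0 1; 0 0 0 -1.1 1.2 0 1; 0 0 0 -1.45 1.4 0 1; 0 0 0 -1.8 1.65 0 1; 0 0 0 -2.15 1.8 0 1; 0 0 0 -2.5 1.95 0 1; 0 0 0 -2.7 2.02 0 1; 0 0 0 -2.7 2.02 0 1' |grep force; python3 s.py; python3 v.py v6.png
```

```text
wrist_force: [-0.5, 0.4, -0.1]
finger_force: 0.1
t 9.02 p [593.7  -7.4  68.5] nest [-33.2  36.7] yaw err 0.9609 zaxis [-0.001 -0.    -1.   ] F [-0.5  0.4 -0.1] open 0.4 q7 [ 0.24  0.61 -0.38  1.83  0.31  0.76 -1.23]
```

View pics/v6.png

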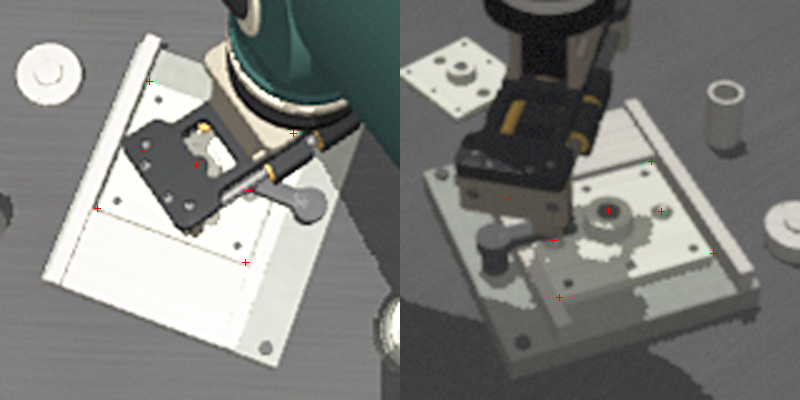

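The latch arm now points across the plate and over the rail, close to its stop. I'll push on in +x in small steps until the force rises.

```bash
python3 -m creep '0 0 0 -0.1 0.03 0 1; 0 0 0 -0.2 0.07 0 1; 0 0 0 -0.2 0.07 0 1' |grep wrist; python3 -m creep '0 0 0 -0.1 0.03 0 1; 0 0 0 -0.2 0.07 0 1; 0 0 0 -0.2 0.07 0 1' |grep wrist;  python3 -m creep '0 0 0 -0.1 0.03 0 1; 0 0 0 -0.1 0.03 0 1' |grep wrist; python3 s.py
```

```text
wrist_force: [1.4, -0.5, -1.1]
wrist_force: [1.1, 0.1, -0.3]
wrist_force: [1.4, -0.6, -1.3]
t 9.78 p [589.8  -6.   68.7] nest [-29.1  36.6] yaw err 0.9605 zaxis [ 0.001 -0.    -1.   ] F [ 1.4 -0.6 -1.3] open 0.5 q7 [ 0.24  0.6  -0.38  1.84  0.31  0.76 -1.23]
```

```bash
for i in 1; do python3 -m creep '0 0 0 -0.1 0.03 0 1; 0 0 0 -0.2 0.07 0 1; 0 0 0 -0.2 0.07 0 1' |grep wrist; python3 -m creep '0 0 0 -0.1 0.03 0 1; 0 0 0 -0.2 0.07 0 1; 0 0 0 -0.2 0.07 0 1' |grep wrist; done; python3 s.py
```

```text
wrist_force: [5.6, -1.8, -2.8]
wrist_force: [9.3, -4.2, -3.3]
t 10.28 p [588.6  -6.3  69.3] nest [-28.   37.3] yaw err 0.9591 zaxis [ 0.006 -0.001 -1.   ] F [ 9.3 -4.2 -3.3] open 0.4 q7 [ 0.24  0.6  -0.38  1.85  0.31  0.75 -1.24]
```

The force climbs with no further motion, so the latch is at its stop. I'll back off, rise clear and look.

```bash
python3 -m creep '0 0 0 0.6 -0.8 0 1; 0 0 0 1.8 -2.4 0 1; 0 0 0 3 -4 0 1; 0 0 0 4 -6 4 1; 0 0 0 4 -10 8 1; 0 0 0 4 -14 10 1; 0 0 0 4 -18 10 1; 0 0 0 4 -22 10 1; 0 0 0 4 -25 10 1; 0 0 0 4 -25 10 1' >/dev/null; python3 -m creep '0 0 0 0 0 0 1; 0 0 0 0 0 0 1; 0 0 0 0 0 0 1'|grep wrist; python3 v.py v7.png
```

```text
wrist_force: [-0.4, -0.5, 0.2]
```

View pics/v7.png

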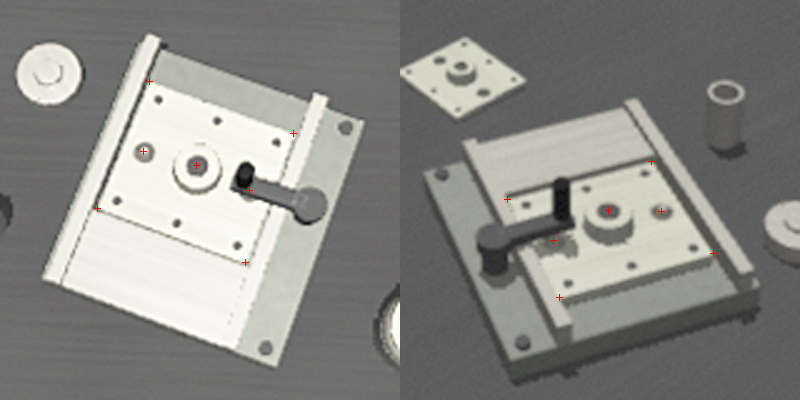

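The latch lies along nest -y over the plate, which is still seated on its markers. The bearing, socket and tin are where they were, and the robot is clear.

```bash
python3 -c "
from station import robot
print(robot.job_done())"
```

```text
the job is handed in; nothing more can be done
None
```

The plate is seated flat on both pins, the latch is pushed round over it to its stop, the socket, tin and bearing were left alone, and the job is handed in; no verdict came back.

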